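Close the draft shield and tare the balance touch-free

ROBOT

A 6-joint arm with a two-finger parallel gripper is mounted at the origin on a cart in front of the work surface, level with it; the furniture and walls round the work are solid. World frame = base frame: x ahead of the robot, y to its left, z up, the work surface at z = 0. Lengths are in m, angles in rad, forces in N, time in s.
With the tool pointing down it reaches from about 0.3 to 0.775 m from the base axis. Payload 14.6 kg.
Tool frame: the origin (TCP) lies at the very end of the fingers, on their centre line; the grasp point (between the pads) lies ctrl.tcp_to_grasp behind it (ctrl.tcp_to_grasp is the distance from the TCP to the grasp point, in m); x points along the fingers, y is the direction in which the jaws open and shut, and the axes are right-handed (so a half turn about x gives the same grasp; the last joint's range is limited). The gripper opens to 94 mm and grips with 3 to 60 N. Pads are 16 mm wide; open, the fingers measure 119 mm over their backs; the gripper's body (75 mm by 177 mm) begins 78 mm behind the grasp point.
Start: joints at [-1.173, 0.3, 1.521, -0, 1.321, -0.067], TCP at [0.247, -0.492, 0.205] pointing down, gripper open.
Joint ranges: [-3.03, 3.03], [-0.79, 2.21], [0.23, 2.52], [-1.04, 4.18], [0, 3.07], [-2.55, 2.55]. Speed limits (rad/s): [2.22, 2.22, 2.57, 3.14, 3.14, 3.14].

INTERFACE

Orientations are given as [roll, pitch, yaw] about the fixed x, y, z axes, in that order (R = Rz(yaw) Ry(pitch) Rx(roll)).
In Python, from station import ctrl gives the robot as it stands.
- The arm moves only by the tool play_rows, never from a script. Its argument "increments" is a list that holds one entry, the list of rows, each a list of 5 numbers: the closure in counts, from 0 (fully open) to 255 (shut), then the shift along the tool's x, y, z in cm, then the turn about the tool's x in degrees. A call has 1 to 12 rows; each row shifts and turns the commanded pose from where the row before left it, along the tool's axes as they then stand; what a row does not reach is not made up. A row lasts 1/12 s, in which the tool goes at most 41.7 mm and 7.16 degrees, less where a joint would pass 70% of its speed; a pose out of reach is approached as far as the arm can. A call is refused whole if a number of a shift passes 4.17 or a number of a turn 7.16, either way. A call with a gripper value outside its range is refused whole. The fingers move at their own pace and stop on an object; "newtons" is the grip in N (left out, the last holds). Time passes only in rows, so rows that do not move let the fingers close. It gives the time, the measured TCP pose, the force and the opening at its end, in the units of the state.
- ctrl.get_obs(): the state, without advancing time (a new reading comes with each control period).
- ctrl.camera(name): name is "scene" or "top" or "wrist"; returns the picture (480x640x3 uint8, red, green, blue); there is no depth.
- ctrl.calibration(name): a dict with "fx", "fy", "cx", "cy" (pixels), "rvec" (rotation vector, rad) and "tvec" (3), from world to camera coordinates, as OpenCV has them; the wrist camera has in their place "T_tool_cam" (4x4, takes a point from camera to tool coordinates, whose origin is the TCP and whose axes are the tool frame's). Camera axes: x right, y down, z forward; pixel columns grow to the right and rows downward; lengths in m; the calibration is good to about 2 mm. The wrist camera is an equidistant fisheye: a pixel r from the principal point sees the ray r / f radians off the axis. A picture is of the moment at which its call begins: read the wrist's pose just before it. calibration takes no time and is no camera call.
- ctrl.hand_in(): hands the job in, once; it reports no verdict.
The state is a dict: "time_s": time; "qpos": joint angles; "joint_vel": joint speeds; "tau": joint torques, N m; "ee_pos": TCP position; "eef_rot": TCP orientation; "force": force on the tool from outside, world axes, zero at the start; "moment": the same for the moment, N m; "grip_width": finger opening in m.
Only numpy, scipy, OpenCV 4.12 (cv2) and the standard library are available. Lean on these libraries where they do the work, as an engineer would, in place of code of your own. Each camera call takes 0.05 s, during which the arm holds its last target.

TASK

The small beaker on the balance's pan has to be tared: with a fingertip, slide the glass lid of the draft shield gently forward until it is fully shut, without slamming it. Then point at the round touch-free sensor at the right-hand end of the control panel: hold the fingertips about 3 cm above it, touching nothing, for three seconds, and then draw the hand well away. Do not bring the hand over the oblong sensor at the left end (it would open the shield again), never touch the control panel, grip nothing, and leave the beaker and the things round the balance where they stand.

Things in the scene. Friction and masses are not known exactly. Their poses are not given: they have to be found in the camera images.
- balance: White and grey laboratory balance, fixed, turned up to 15 degrees from facing the robot. Origin on the worktop below it; x to its back, y to its left as the robot sees it, z up. Low control panel x -200 to -70 mm; glass weighing chamber x -66 to 85, y -91 to 91, 216 mm high; rear housing x to 175, 204 mm high. Lid and its finger pull lie on top of the chamber.
- lid (a joint): Opening in m of the glass lid on top of the weighing chamber: 0 = fully shut, 0.11 = rear stop. It slides back (+x of the balance) to open, forward (-x) to shut, and cannot be lifted. 2 to 3 N moves it slowly; it stays where it is left; a hard stop ends its travel at 0.
- lid_pull (a point): Lid's finger pull: a grey wedge-shaped ridge along its whole front edge (160 mm in y), 18 mm above the glass, steep rear face to push on, sloping front. The point: mid-width at the foot of the rear face, on top of the glass; moves with the lid; axes of the balance. Behind it (+x) 125 mm of bare flat glass; the lid's side trims and rails rise at most 3 mm above the glass.
- panel: Control panel of the balance: white, 132 mm (x) by 206 mm (y), its face sloping down towards the robot by 0.22 rad, with a dark display and flush keys in the middle and a sensor at each end. Origin at the centre of its face, z points out of the face, x up the slope to the back. Must not be touched.
- tare_sensor (a point): The round touch-free tare sensor: a dark window 22 mm across in a steel ring 28 mm across, at the right-hand (-y) end of the control panel. The point is the centre of the window's surface, z points out of it (0.22 rad from vertical, leaning to the robot). The front glass of the weighing chamber and its frame stand 79 mm behind it, 216 mm high.
- door_sensor (a point): The oblong touch-free shield sensor: a dark window 12 by 27 mm in a steel frame 17 by 32 mm, at the left-hand (+y) end of the control panel. The point is the centre of the window's surface, z points out of it. No hand may come over it.
- small_beaker: Glass beaker, 68 mm across, 90 mm high, standing on the balance's pan inside the weighing chamber (its foot 76 mm above the worktop). Origin at the centre of its underside. Leave it.
- notebook: Dark blue hard-backed book, 210 x 152 x 19 mm, lying to the right of the balance. Origin at the centre of its underside. Leave it.
- flask: Conical glass flask, 92 mm across, 124 mm high, to the right of the balance. Origin at the centre of its underside. Leave it.
- squeeze_bottle: White wash bottle with a bent spout, 96 x 131 x 260 mm, to the left of the balance. Origin at its underside. Leave it.
- dish: Round steel dish with small stoppers, 181 mm across, 20 mm high, to the left of the balance. Origin at the centre of its underside. Leave it.
Not all that is in view belongs to the job. Leave any black or turquoise look-alike of the small_beaker alone.

How it is judged:
On the way, in this order (a step that is already met when the one before it is completed fails the run):
1. the lid of the draft shield is fully shut (value of joint lid below 0.003 m), for 0.3 s.
2. with the lid shut, the fingertips are held over the round sensor for two seconds, touching nothing (value of joint lid below 0.003 m and x of the grasp point in the frame of tare_sensor between -0.024 and 0.024 m and y of the grasp point in the frame of tare_sensor between -0.024 and 0.024 m and z of the grasp point in the frame of tare_sensor between 0.018 and 0.08 m and contact force between the fingers and anything else below 0.3 N), for 2 s.
At the end, for the whole second after the job is handed in: The lid is shut to within 3 mm, the small beaker is upright on the pan within 6 mm of its place, and the hand (the point between the fingertips) is over 120 mm from both sensors, after 2 s within 24 mm of the round sensor's axis, 18 to 80 mm above it, touching nothing (value of joint lid below 0.003 m and distance between the grasp point and tare_sensor above 0.12 m and distance between the grasp point and door_sensor above 0.12 m and distance of small_beaker from where it was at the start of the episode below 0.006 m and angle between small_beaker's own z axis and vertical below 0.08 rad and linear speed of small_beaker below 0.02 m/s).
It fails at once if the control panel is touched (contact force between any of the fingers, the arm and panel above 0.5 N).
It fails at once if the hand comes over the oblong sensor (within 30 mm of its axis each way, less than 90 mm above it) (x of the grasp point in the frame of door_sensor between -0.03 and 0.03 m and y of the grasp point in the frame of door_sensor between -0.03 and 0.03 m and z of the grasp point in the frame of door_sensor below 0.09 m).
It fails at once if the lid is treated roughly: the balance or lid pushed or gripped with more than 35 N, or the lid slammed (faster than 0.4 m/s) (contact force between the fingers and balance above 35 N or velocity of joint lid below -0.4 m/s).
It fails at once if the small beaker is touched, shifted by more than 6 mm or tipped (contact force between the fingers and small_beaker above 0.5 N or distance of small_beaker from where it was at the start of the episode above 0.006 m or angle between small_beaker's own z axis and vertical above 0.1 rad).
It fails at once if a thing round the balance is shifted by more than 10 mm (distance of any of notebook, flask, squeeze_bottle, dish from where it was at the start of the episode above 0.01 m).
It also fails if it takes over 48 s, if anything falls off the work surface, if the arm or the gripper's body presses on something with over 40 N, if the wrist force passes 120 N, or if a joint passes its speed limit or range.

## Working session

There is one attempt and no reset: what is moved stays moved. The work goes in short steps, Python scripts to look and compute and a tool call to move; the robot and the scene stay as the last step left them, time stands still between calls to the robot, and variables do not carry over. Pictures are saved under pics/ and viewed, and the job is handed in when it is done.

Besides the shell and the picture viewer there is one more tool, called as a command line: name --argument value ..., lists and objects as JSON in quotes. play_rows: Moves the arm, as the interface text tells. Its arguments: {"type":"object","properties":{"increments":{"type":"array"},"newtons":{"type":"number"}},"required":["increments"]}

```bash
ls; mkdir -p pics; python3 - <<'E'
from station import ctrl
import cv2
print(ctrl.get_obs(), ctrl.tcp_to_grasp)
for n in ("scene","top","wrist"):
    cv2.imwrite(f"pics/{n}0.png",ctrl.camera(n)[:,:,::-1]); print(n,ctrl.calibration(n))
E
```

```text
pics
{'time_s': 0.0, 'qpos': array([-1.17256179e+00,  3.00459955e-01,  1.52159838e+00,  6.30603365e-06,
        1.32068551e+00, -6.65949352e-02]), 'joint_vel': array([-1.51184192e-03,  4.66085909e-04, -3.07636423e-04, -1.27063847e-05,
       -1.12780349e-04,  2.53525927e-04]), 'tau': array([-1.46922888e-03, -5.31807911e+01, -3.52732265e+01,  7.07803736e-02,
        2.43907532e-02, -9.39868983e-05]), 'ee_pos': array([ 0.24644658, -0.49139728,  0.20488512]), 'eef_rot': array([-1.64269707,  1.56964513,  1.96372349]), 'force': array([-0.54987184,  0.34004259, -0.18943727]), 'moment': array([ 0.03403457,  0.03731584, -0.01844346]), 'grip_width': 0.09384670844683891} 0.0188
scene {'fx': 460.5747198565625, 'fy': 460.5747198565625, 'cx': 320.9183117793823, 'cy': 237.7370249805357, 'rvec': array([ 1.0361237 , -2.33358106,  1.13232987]), 'tvec': array([0.41850906, 0.38769594, 1.00587998])}
top {'fx': 494.02756389683543, 'fy': 494.02756389683543, 'cx': 324.8429433226968, 'cy': 236.73604221941713, 'rvec': array([ 2.20811585, -2.18633728,  0.01517444]), 'tvec': array([0.01125577, 0.59069584, 1.39139266])}
wrist {'fx': 371.64829954431775, 'fy': 371.64829954431775, 'cx': 314.75986598066794, 'cy': 241.42039937124957, 'T_tool_cam': array([[ 1.04342397e-03, -2.37725563e-01,  9.71331801e-01,
        -1.77822236e-01],
       [ 9.99999455e-01,  2.12373981e-04, -1.02224253e-03,
         1.61887200e-03],
       [ 3.67275801e-05,  9.71332338e-01,  2.37725655e-01,
        -6.87482402e-02],
       [ 0.00000000e+00,  0.00000000e+00,  0.00000000e+00,
         1.00000000e+00]])}
```

View pics/scene0.png

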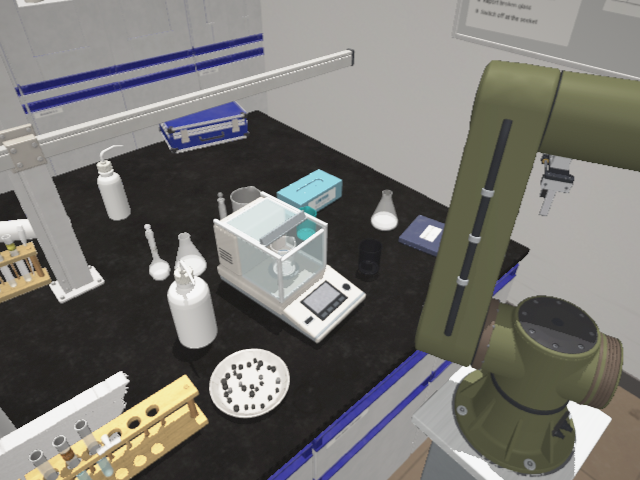

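View pics/top0.png

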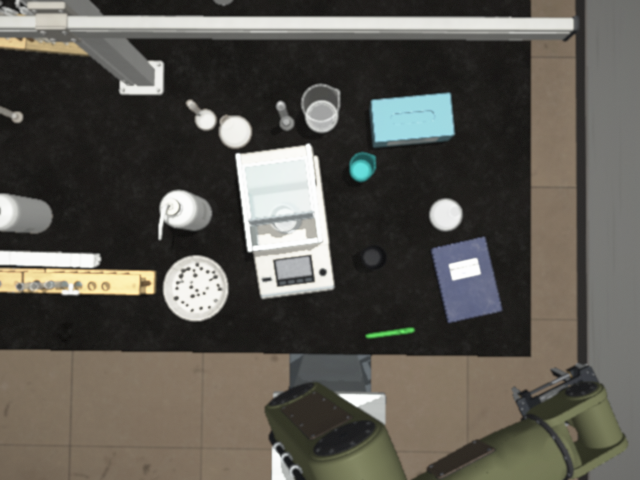

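View pics/wrist0.png

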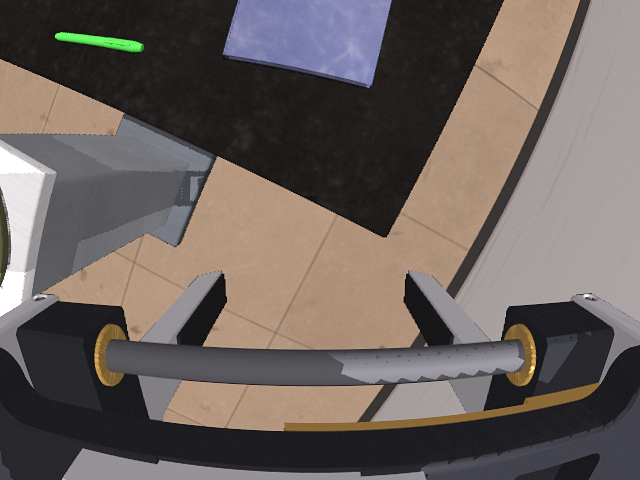

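The scene shows the balance at about (290,260), the lid slid back a good way, with the tare sensor at the panel's right end. In the top view the balance is at about (285,225), with the tare sensor near (323,272) and the oblong sensor near (265,280). I'll enlarge both.

```bash
python3 - <<'E'
import cv2
a=cv2.imread("pics/top0.png")[135:305,225:345]; cv2.imwrite("pics/topc.png",cv2.resize(a,None,fx=3.5,fy=3.5,interpolation=cv2.INTER_CUBIC)) 
a=cv2.imread("pics/scene0.png")[185:345,205:375]; cv2.imwrite("pics/scenec.png",cv2.resize(a,None,fx=3.5,fy=3.5,interpolation=cv2.INTER_CUBIC))
E
```

```text
(no output)
```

View pics/topc.png

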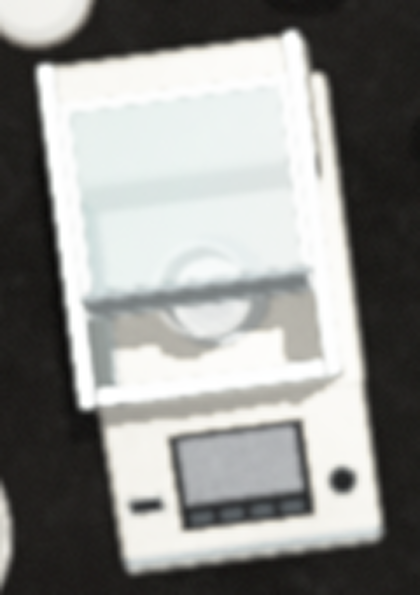

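View pics/scenec.png

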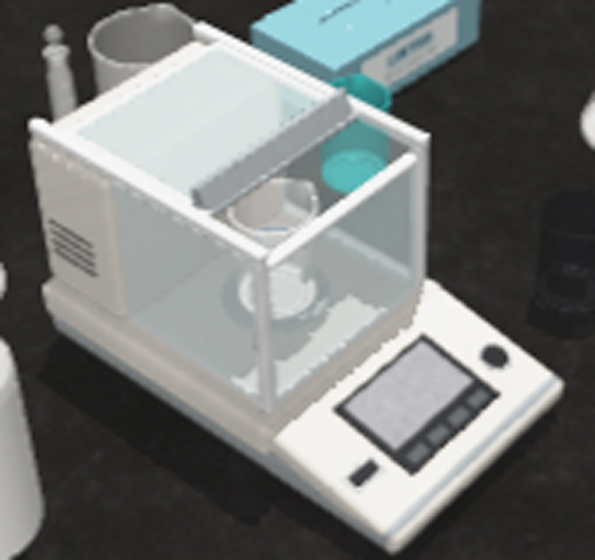

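```bash
cat > h.py <<'E'
import numpy as np, cv2
from scipy.optimize import least_squares
from station import ctrl
C={n:ctrl.calibration(n) for n in("scene","top")}
def K(c): return np.array([[c["fx"],0,c["cx"]],[0,c["fy"],c["cy"]],[0,0,1]])
def P(n): c=C[n]; return K(c)@np.c_[cv2.Rodrigues(c["rvec"])[0],c["tvec"]]
def proj(n,X): c=C[n]; return cv2.projectPoints(np.atleast_2d(X).astype(float),c["rvec"],c["tvec"],K(c),None)[0][:,0]
def tri(t,s):
    X=cv2.triangulatePoints(P("top"),P("scene"),np.array(t,float).reshape(2,1),np.array(s,float).reshape(2,1))[:,0]; X=X[:3]/X[3]
    return X, np.linalg.norm(proj("top",X)[0]-t), np.linalg.norm(proj("scene",X)[0]-s)
def tc(u,v): return np.array([u/3.5+225-.36,v/3.5+135-.36])
def sc(u,v): return np.array([u/3.5+205-.36,v/3.5+185-.36])
E
python3 - <<'E'
from h import *
np.set_printoptions(precision=4,suppress=True)
for n in C: print(n,(-cv2.Rodrigues(C[n]["rvec"])[0].T@C[n]["tvec"]))
for nm,t,s in [("tare",(342,480),(495,356)),("door",(146,505),(363,473)),("FLtop",(85,407),(265,260)),("FRtop",(340,374),(426,138)),("panelFL",(128,572),(393,548)),("panelFR",(383,538),(562,384)),
 ("pullL",(87,300),(200,195)),("pullR",(308,275),(350,100)),("BL",(40,68),(35,122)),("BR",(296,33),(200,25))]:
    print(nm,*tri(tc(*t),sc(*s)))
E
```

```text
scene [-0.1194  0.6825  0.9259]
top [ 0.5472 -0.0073  1.4091]
tare [0.4936 0.0231 0.0471] 0.4177461500585537 0.4872087296635966
door [0.4723 0.1774 0.0469] 0.4169201575476987 0.5269798433042899
FLtop [0.5482 0.1979 0.2118] 0.09551537085494861 0.11332909667884353
FRtop [0.5743 0.0225 0.2125] 0.9613507681772391 1.0328619115124107
panelFL [0.4185 0.1947 0.027 ] 0.880907494917388 1.1550561181117909
panelFR [ 0.4483 -0.0086  0.0291] 0.9558442001499815 1.1251353309102463
pullL [0.622  0.1959 0.2227] 0.20711586211307315 0.2359769247532285
pullR [0.6403 0.0433 0.222 ] 0.030503875590405894 0.032079884897401836
BL [0.7832 0.2313 0.2154] 0.36432502940040495 0.39303758990211585
BR [0.8112 0.0552 0.2117] 0.6292264881979116 0.6197075132224509
```

```bash
cat >> h.py <<'E'
from scipy.spatial.transform import Rotation as Ro
np.set_printoptions(precision=4,suppress=True)
def pose():
    o=ctrl.get_obs(); return o,o["ee_pos"],Ro.from_euler("xyz",o["eef_rot"]).as_matrix()
E
python3 - <<'E'
from h import *
o,p,R=pose(); print(R)
psi=.142
# yaw needed: tool z -> (-c,-s,0)
z=np.array([-np.cos(psi),-np.sin(psi),0]); v=R.T@z
print("turn about tool x deg",np.degrees(np.arctan2(-v[1],v[2])))
T=np.array([.70,.13,.36]); print("delta tool now cm",R.T@(T-p)*100)
E
```

```text
[[-0.0004  0.4483 -0.8939]
 [ 0.0008 -0.8939 -0.4483]
 [-1.     -0.0008 -0.    ]]
turn about tool x deg 18.495661108354035
delta tool now cm [-15.4658 -35.2373 -68.4013]
```

play_rows --increments '[[[255,-3.8,0,0,0],[255,-3.8,0,0,0],[255,-3.8,0,0,0],[255,-3.8,0,0,0],[255,0,-1.8,-3.2,0],[255,0,-1.8,-3.2,0],[255,0,-1.8,-3.2,0],[255,0,-1.8,-3.2,0],[255,0,-1.8,-3.2,0],[255,0,-1.8,-3.2,0],[255,0,-1.8,-3.2,0],[255,0,-1.8,-3.2,0]]]' --newtons 5

```text
time_s: 1.15
ee_pos: [0.4114, -0.2465, 0.3574]
eef_rot: [-0.365, 1.571, -3.042]
force: [0.7, -0.7, -0.3]
grip_width: 0.0174
```

play_rows --increments '[[[255,0,-1.8,-3.2,0],[255,0,-1.8,-3.2,0],[255,0,-1.8,-3.2,0],[255,0,-1.8,-3.2,0],[255,0,-1.8,-3.2,0],[255,0,-1.8,-3.2,0],[255,0,-1.8,-3.2,0],[255,0,-1.8,-3.2,0],[255,0,-1.8,-3.2,0],[255,0,-1.8,-3.2,0],[255,0,0,0,0],[255,0,0,0,0]]]'

```text
time_s: 2.15
ee_pos: [0.6166, 0.0575, 0.356]
eef_rot: [-0.401, 1.569, -3.076]
force: [-0.6, 0.5, 0.5]
grip_width: 0.0009
```

play_rows --increments '[[[255,0,0,0,-7],[255,0,0,0,-7],[255,0,0,0,-7],[255,0,0,0,-7],[255,0,0,0,-7],[255,0,0,0,-7],[255,0,0,0,-7],[255,0,0,0,-7],[255,0,0,0,-7],[255,0,0,0,-7],[255,0,0,0,-7],[255,0,0,0,-7]]]'

```text
time_s: 3.15
ee_pos: [0.6157, 0.055, 0.3578]
eef_rot: [0.905, 1.57, -0.301]
force: [-1.0, -0.1, 0.0]
grip_width: 0.0002
```

play_rows --increments '[[[255,0,0,0,-7],[255,0,0,0,-7],[255,0,0,0,-7],[255,0,0,0,-7],[255,0,0,0,-7],[255,0,0,0,-7],[255,0,0,0,-7],[255,0,0,0,-7],[255,0,0,0,-7],[255,0,0,0,-7],[255,0,0,0,-7],[255,0,0,0,0]]]'

```text
time_s: 4.15
ee_pos: [0.6158, 0.055, 0.3578]
eef_rot: [-0.503, 1.57, -0.365]
force: [-0.1, 0.4, -0.1]
grip_width: 0.0003
```

```bash
python3 - <<'E'
from h import *
o,p,R=pose(); print(o["time_s"],p,o["qpos"],o["grip_width"],o["force"]); print(R)
for n in ("scene","wrist","top"): cv2.imwrite(f"pics/{n}1.png",ctrl.camera(n)[:,:,::-1])
z=np.array([np.cos(.142),np.sin(.142),0]); v=R.T@z
print("turn",np.degrees(np.arctan2(-v[1],v[2])))
E
```

```text
4.15 [0.6158 0.055  0.3578] [ 0.03    0.4073  1.0328 -0.0001  1.7011 -1.6788] 0.0003421302865243386 [-0.0834  0.361  -0.0527]
[[ 0.0004 -0.1375  0.9905]
 [-0.0001  0.9905  0.1375]
 [-1.     -0.0002  0.0003]]
turn -0.23292420964090577
```

View pics/wrist1.png

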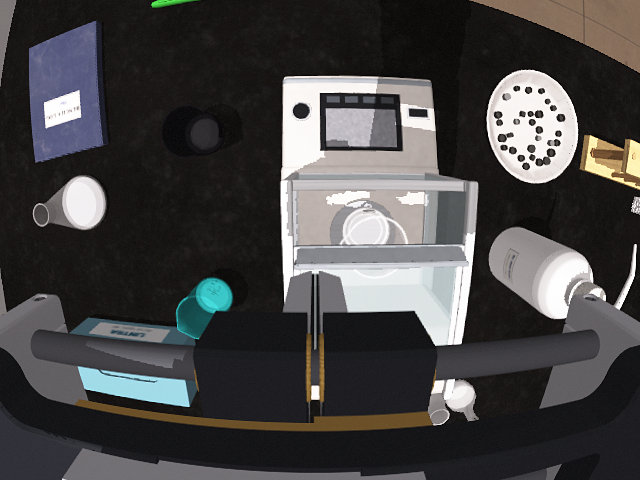

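View pics/scene1.png

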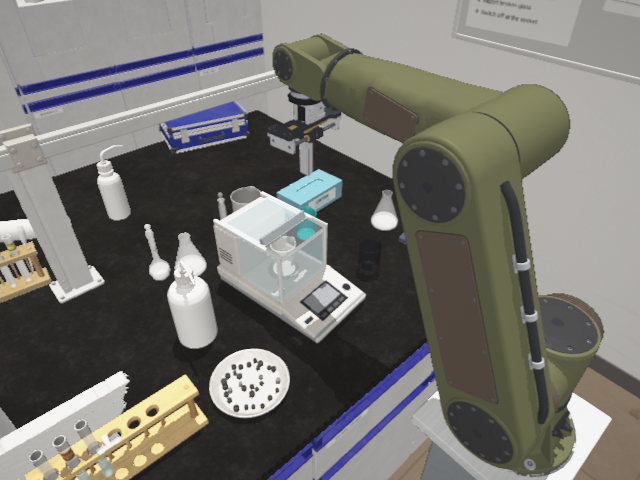

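The wrist picture shows the tare sensor at about (301,111), the oblong one at (418,113) and the pull across (295–468, 255). I'll enlarge it and measure.

```bash
cat >> h.py <<'E'
W=ctrl.calibration("wrist")
def ray(p,R,u,v):
    d=np.array([u-W["cx"],v-W["cy"]]); r=np.hypot(*d); th=r/W["fx"]
    c=np.r_[d/r*np.sin(th),np.cos(th)]; T=W["T_tool_cam"]
    return p+R@T[:3,3], R@T[:3,:3]@c
def atz(p,R,u,v,z):
    o,d=ray(p,R,u,v); return o+d*(z-o[2])/d[2]
def wproj(p,R,X):
    T=W["T_tool_cam"]; c=T[:3,:3].T@(R.T@(np.array(X)-p)-T[:3,3]); th=np.arctan2(np.hypot(c[0],c[1]),c[2]); n=c[:2]/np.hypot(*c[:2])
    return np.array([W["cx"],W["cy"]])+W["fx"]*th*n
E
python3 - <<'E'
from h import *
a=cv2.imread("pics/wrist1.png")[165:300,275:485]; cv2.imwrite("pics/w1c.png",cv2.resize(a,None,fx=3.8,fy=3.8,interpolation=cv2.INTER_CUBIC)) 
a=cv2.imread("pics/wrist1.png")[70:175,275:445]; cv2.imwrite("pics/w1d.png",cv2.resize(a,None,fx=4,fy=4,interpolation=cv2.INTER_CUBIC)) 
E
```

```text
(no output)
```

View pics/w1c.png

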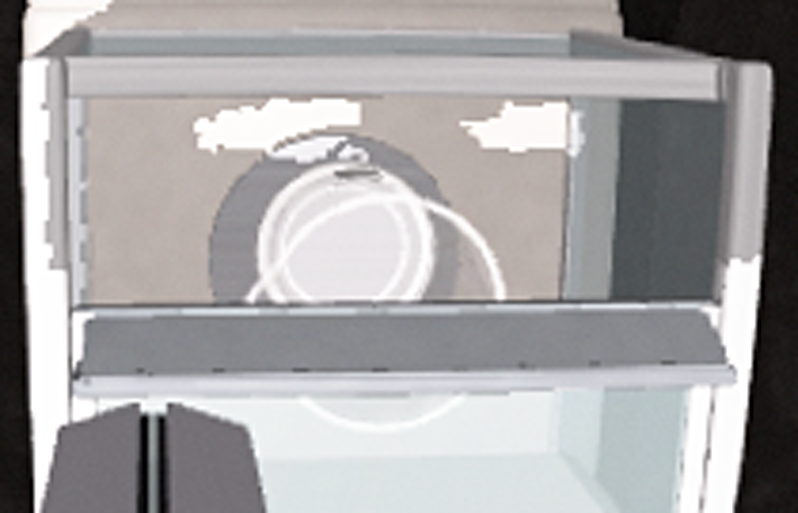

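View pics/w1d.png

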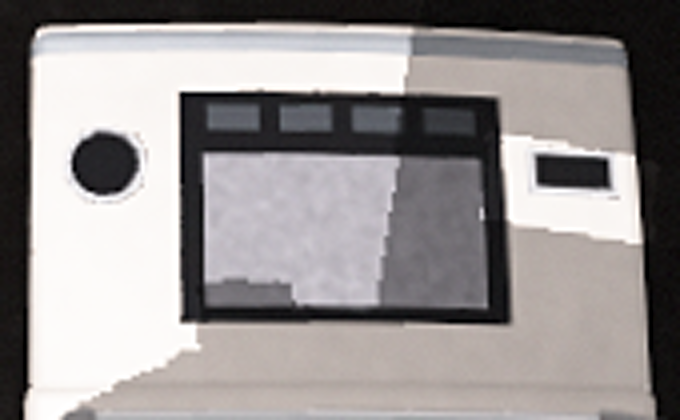

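```bash
python3 - <<'E'
from h import *
from scipy.spatial.transform import Rotation as Ro
p=np.array([.6158,.0550,.3578]); R=np.array([[.0004,-.1375,.9905],[-.0001,.9905,.1375],[-1,-.0002,.0003]])
c=lambda u,v:(u/3.8+275-.37,v/3.8+165-.37)
d=lambda u,v:(u/4+275-.37,v/4+70-.37)
bx=np.array([np.cos(.142),np.sin(.142),0]);by=np.array([-np.sin(.142),np.cos(.142),0])
O=np.array([.5612,.1102,0])+.066*bx
for nm,q,z in [("tare",d(105,162),.047),("door",d(573,171),.047),
  ("pull top rear L",c(735,383),.236),("R",c(75,393),.236),("front foot L",c(718,303),.219),("front foot R",c(75,308),.219),
  ("frame front R",c(62,60),.216),("frame front L",c(722,60),.216)]:
    X=atz(p,R,*q,z); print(nm,X,"bal",(X-O)@bx,(X-O)@by)
E
```

```text
tare [0.4959 0.0191 0.047 ] bal -0.14351198177734203 -0.08091352995841014
door [0.4732 0.1726 0.047 ] bal -0.14424988081889198 0.0741848740602761
pull top rear L [0.6243 0.1938 0.236 ] bal 0.008266791473350278 0.07382616235815595
R [0.6466 0.0406 0.236 ] bal 0.008658934067643467 -0.08097745672740457
front foot L [0.6091 0.1925 0.219 ] bal -0.006914637482222207 0.07468232858129895
front foot R [0.6316 0.0379 0.219 ] bal -0.006541713179548393 -0.0815804567653896
frame front R [0.5754 0.0275 0.216 ] bal -0.0636694449412009 -0.08386235891676531
frame front L [0.5509 0.1821 0.216 ] bal -0.06598579565517639 0.0725908993996135
```

play_rows --increments '[[[255,0,2,1.6,0],[255,0,2,1.6,0],[255,0,1.9,1.7,0],[255,3.0,0,0,0],[255,3.0,0,0,0],[255,2.5,0,0,0],[255,1.5,0,0,0],[255,0.8,0,0,0],[255,0,0,0,0],[255,0,0,0,0]]]'

```text
time_s: 5.13
ee_pos: [0.6571, 0.121, 0.2504]
eef_rot: [0.01, 1.57, 0.142]
force: [-0.8, 0.1, -0.3]
grip_width: 0.0001
```

```bash
python3 - <<'E'
from h import *
o,p,R=pose(); print(o["time_s"],p,o["force"])
for n in ("scene","wrist"):
    a=ctrl.camera(n)[:,:,::-1]; a=a[150:300,200:380] if n=="scene" else a[130:330,210:470]
    cv2.imwrite(f"pics/{n}2.png",cv2.resize(a,None,fx=3,fy=3,interpolation=cv2.INTER_CUBIC))
E
```

```text
5.1333 [0.6571 0.121  0.2504] [-0.7936  0.0705 -0.3366]
```

View pics/wrist2.png

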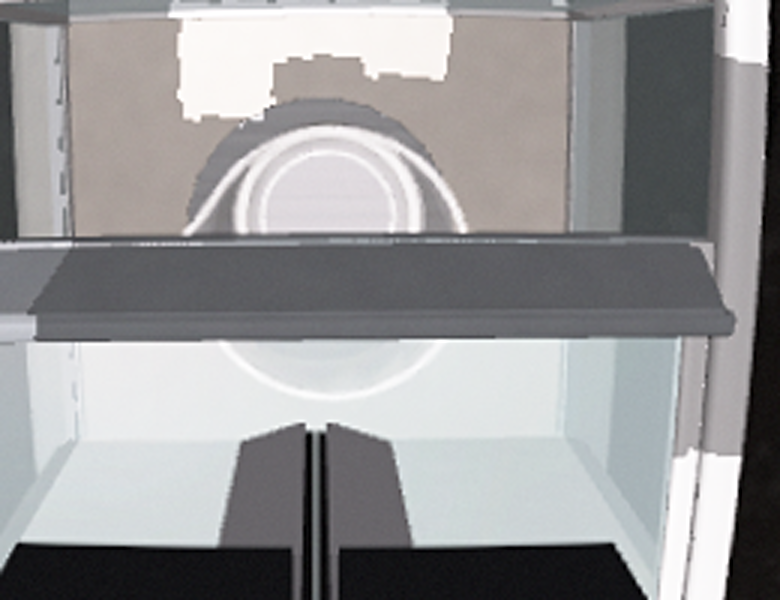

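View pics/scene2.png

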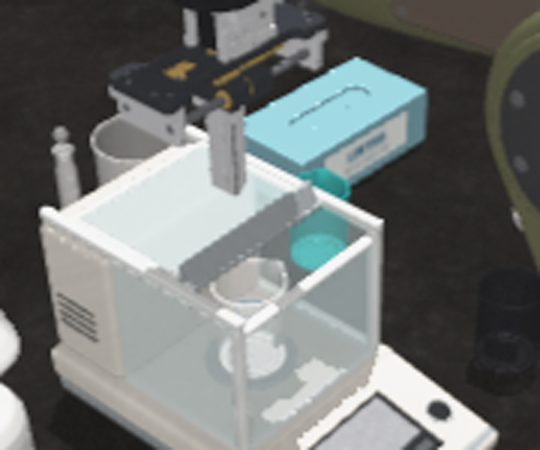

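The fingertips are behind the pull and near its middle, with a clear gap in front of them. I'll go down gently.

play_rows --increments '[[[255,0.6,0,0,0],[255,0.6,0,0,0],[255,0.5,0,0,0],[255,0.3,0,0,0],[255,0.2,0,0,0],[255,0,0,0,0]]]'

```text
time_s: 5.73
ee_pos: [0.6568, 0.1211, 0.2269]
eef_rot: [-3.14, 1.57, -3.007]
force: [-2.2, -0.1, -0.3]
grip_width: 0.0005
```

play_rows --increments '[[[255,0,0,-0.25,0],[255,0,0,-0.25,0],[255,0,0,-0.25,0],[255,0,0,-0.25,0],[255,0,0,-0.25,0],[255,0,0,-0.25,0],[255,0,0,-0.25,0],[255,0,0,-0.25,0]]]'

```text
time_s: 6.4
ee_pos: [0.637, 0.1184, 0.2277]
eef_rot: [-0.108, 1.57, 0.026]
force: [2.3, 0.2, 0.4]
grip_width: 0.0007
```

```bash
python3 - <<'E'
from h import *
o,p,R=pose(); print(o["time_s"],p,o["force"])
for n in ("scene","wrist"):
    a=ctrl.camera(n)[:,:,::-1]; a=a[150:300,200:380] if n=="scene" else a[130:330,210:470]
    cv2.imwrite(f"pics/{n}3.png",cv2.resize(a,None,fx=3,fy=3,interpolation=cv2.INTER_CUBIC))
E
```

```text
6.4 [0.637  0.1184 0.2277] [2.2926 0.2201 0.4174]
```

View pics/wrist3.png

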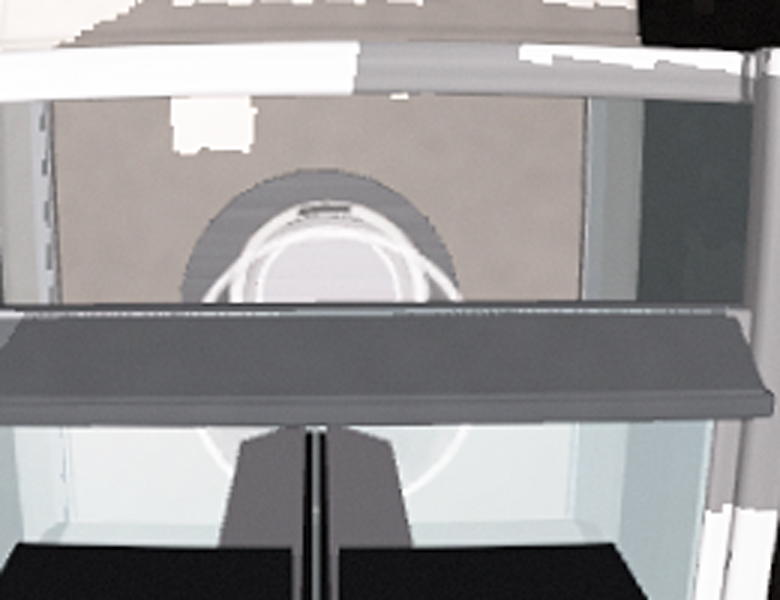

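play_rows --increments '[[[255,0,0,-0.25,0],[255,0,0,-0.25,0],[255,0,0,-0.25,0],[255,0,0,-0.25,0],[255,0,0,-0.25,0],[255,0,0,-0.25,0],[255,0,0,-0.25,0],[255,0,0,-0.25,0],[255,0,0,-0.25,0],[255,0,0,-0.25,0]]]'

```text
time_s: 7.33
ee_pos: [0.6121, 0.1151, 0.2275]
eef_rot: [-0.674, 1.571, -0.54]
force: [2.7, -0.7, 0.9]
grip_width: 0.0005
```

```bash
python3 - <<'E'
from h import *
o,p,R=pose(); print(o["time_s"],p,o["force"])
for n in ("scene","wrist"):
    a=ctrl.camera(n)[:,:,::-1]; a=a[150:300,200:380] if n=="scene" else a[130:330,210:470]
    cv2.imwrite(f"pics/{n}4.png",cv2.resize(a,None,fx=3,fy=3,interpolation=cv2.INTER_CUBIC))
E
```

```text
7.3333 [0.6121 0.1151 0.2275] [ 2.7132 -0.7426  0.8645]
```

View pics/wrist4.png

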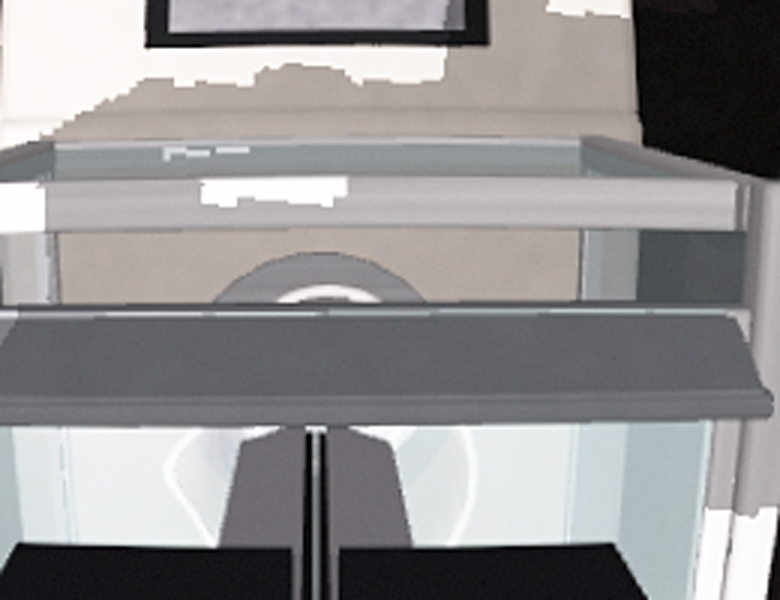

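play_rows --increments '[[[255,0,0,-0.2,0],[255,0,0,-0.2,0],[255,0,0,-0.2,0],[255,0,0,-0.2,0],[255,0,0,-0.2,0],[255,0,0,-0.2,0]]]'

```text
time_s: 7.93
ee_pos: [0.6002, 0.1136, 0.2274]
eef_rot: [2.455, 1.571, 2.588]
force: [2.8, 0.3, 0.0]
grip_width: 0.0004
```

play_rows --increments '[[[255,0,0,-0.1,0],[255,0,0,-0.1,0],[255,0,0,-0.1,0]]]'

```text
time_s: 8.18
ee_pos: [0.5973, 0.1132, 0.2274]
eef_rot: [2.897, 1.571, 3.03]
force: [2.0, -0.3, -1.1]
grip_width: 0.0004
```

```bash
python3 - <<'E'
from h import *
o,p,R=pose(); print(o["time_s"],p,o["force"])
for n in ("wrist",):
    a=ctrl.camera(n)[:,:,::-1]; a=a[150:300,200:380] if n=="scene" else a[130:330,210:470]
    cv2.imwrite(f"pics/{n}5.png",cv2.resize(a,None,fx=3,fy=3,interpolation=cv2.INTER_CUBIC))
E
```

```text
8.1833 [0.5973 0.1132 0.2274] [ 2.0178 -0.2967 -1.1351]
```

View pics/wrist5.png

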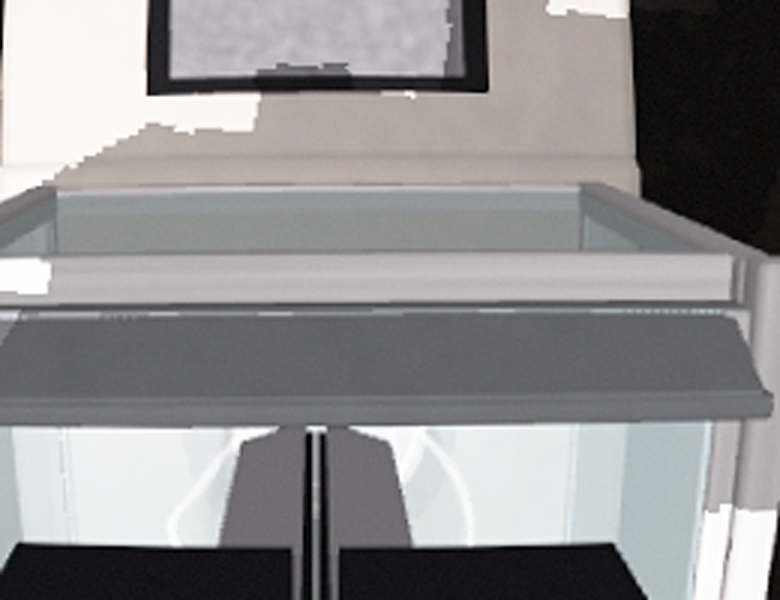

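play_rows --increments '[[[255,0,0,-0.1,0],[255,0,0,-0.1,0],[255,0,0,-0.1,0]]]'

```text
time_s: 8.48
ee_pos: [0.5944, 0.1128, 0.2274]
eef_rot: [-2.819, 1.571, -2.686]
force: [2.1, -1.0, -0.8]
grip_width: 0.0002
```

play_rows --increments '[[[255,0,0,-0.1,0],[255,0,0,-0.1,0],[255,0,0,0,0]]]'

```text
time_s: 8.73
ee_pos: [0.5923, 0.1125, 0.2274]
eef_rot: [-3.053, 1.571, -2.92]
force: [1.2, -0.3, 0.1]
grip_width: 0.0005
```

play_rows --increments '[[[255,0,0,-0.1,0],[255,0,0,-0.1,0],[255,0,0,-0.1,0]]]'

```text
time_s: 8.98
ee_pos: [0.5907, 0.1122, 0.2277]
eef_rot: [0.011, 1.567, 0.144]
force: [17.0, 2.3, -4.8]
grip_width: 0.0004
```

play_rows --increments '[[[255,0,0,-0.1,0],[255,0,0,-0.1,0],[255,0,0,-0.1,0]]]'

```text
time_s: 9.23
ee_pos: [0.5898, 0.1121, 0.228]
eef_rot: [0.019, 1.561, 0.152]
force: [34.0, 5.1, -10.5]
grip_width: 0.0002
```

```bash
python3 - <<'E'
from h import *
o,p,R=pose(); print(o["time_s"],p,o["force"])
for n in ("wrist",):
    a=ctrl.camera(n)[:,:,::-1]; a=a[150:300,200:380] if n=="scene" else a[130:330,210:470]
    cv2.imwrite(f"pics/{n}6.png",cv2.resize(a,None,fx=3,fy=3,interpolation=cv2.INTER_CUBIC))
E
```

```text
9.2333 [0.5898 0.1121 0.228 ] [ 34.0246   5.0816 -10.5297]
```

View pics/wrist6.png

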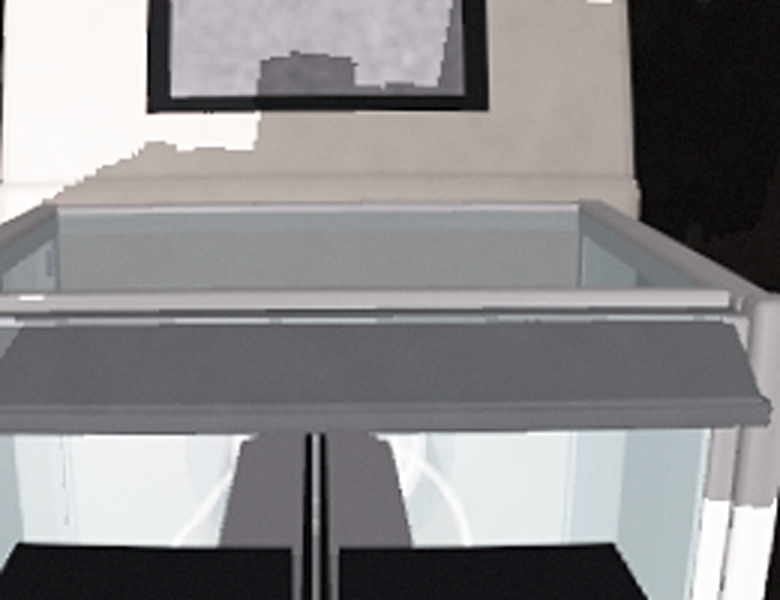

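The lid is at its hard stop. That last step pushed harder than I intended: 34 N in x. Backing off now.

play_rows --increments '[[[255,0,0,0.4,0],[255,0,0,0.4,0],[255,0,0,0.6,0],[255,0,0,0,0],[255,0,0,0,0],[255,0,0,0,0]]]'

```text
time_s: 9.78
ee_pos: [0.6002, 0.1136, 0.2273]
eef_rot: [3.128, 1.57, -3.022]
force: [0.3, -0.4, 0.3]
grip_width: 0.0004
```

```bash
python3 - <<'E'
from h import *
o,p,R=pose(); print(o["time_s"],p,o["force"]); print(R)
for n in ("wrist",):
    a=ctrl.camera(n)[:,:,::-1]; a=a[150:300,200:380] if n=="scene" else a[60:330,210:470]
    cv2.imwrite(f"pics/{n}7.png",cv2.resize(a,None,fx=2.2,fy=2.2,interpolation=cv2.INTER_CUBIC))
E
```

```text
9.7833 [0.6002 0.1136 0.2273] [ 0.3108 -0.3584  0.2781]
[[-0.0005 -0.1328  0.9911]
 [-0.0001  0.9911  0.1328]
 [-1.      0.     -0.0005]]
```

View pics/wrist7.png

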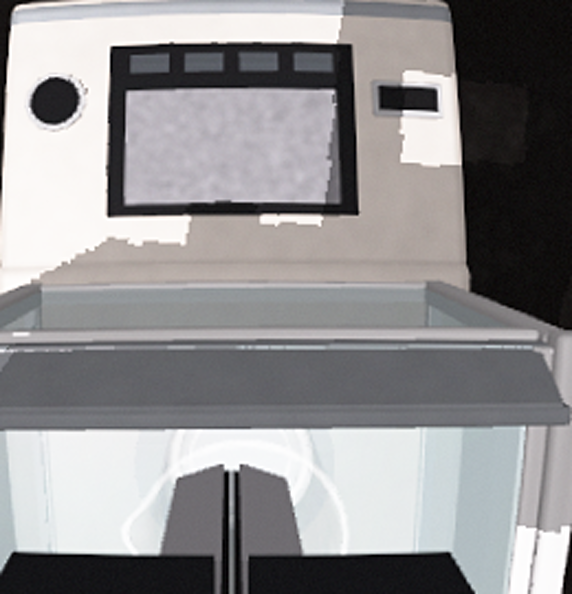

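The lid stays against the front bar with the fingers about 9 mm clear of the pull. I'll measure the sensors again from this view.

```bash
python3 - <<'E'
from h import *
o,p,R=pose()
for n,u,v in (("tare",54,101),("door",408,98)):
    q=(u/2.2+210-.3,v/2.2+60-.3)
    print(n,[atz(p,R,*q,z) for z in (.044,.047,.050)])
S=np.array([.4947,.0212,.048]); print(wproj(p,R,S))
b=np.array([np.cos(.139),np.sin(.139),0]); n=-np.sin(.22)*b+np.array([0,0,np.cos(.22)])
G=S+.052*n; T=G-np.array([0,0,.0188]); print("grasp",G,"TCP",T,"tool delta cm",R.T@(T-p)*100)
E
```

```text
tare [array([0.496 , 0.0194, 0.044 ]), array([0.4963, 0.0201, 0.047 ]), array([0.4967, 0.0208, 0.05  ])]
door [array([0.4739, 0.1744, 0.044 ]), array([0.4744, 0.1739, 0.047 ]), array([0.4749, 0.1733, 0.05  ])]
[235.3103 103.9165]
grasp [0.4835 0.0196 0.0987] TCP [0.4835 0.0196 0.0799] tool delta cm [ 14.7504  -7.7608 -12.819 ]
```

play_rows --increments '[[[255,-2.5,0,0,0],[255,-2.5,0,0,0],[255,0,-1.55,-2.56,0],[255,0,-1.55,-2.56,0],[255,0,-1.55,-2.56,0],[255,0,-1.55,-2.56,0],[255,0,-1.55,-2.56,0],[255,3,0,0,0],[255,3,0,0,0],[255,3,0,0,0],[255,2,0,0,0],[255,0,0,0,0]]]'

```text
time_s: 10.83
ee_pos: [0.4819, 0.0198, 0.164]
eef_rot: [2.962, 1.565, 3.095]
force: [0.1, 0.8, -0.4]
grip_width: 0.0005
```

```bash
python3 - <<'E'
from h import *
o,p,R=pose(); print(o["time_s"],p,o["force"])
print("delta cm",R.T@(np.array([.483,.020,.080])-p)*100, wproj(p,R,[.4955,.0205,.047]))
a=ctrl.camera("wrist")[:,:,::-1]; cv2.imwrite("pics/wrist8.png",a)
a=ctrl.camera("scene")[:,:,::-1]; cv2.imwrite("pics/scene8.png",cv2.resize(a[150:350,200:380],None,fx=3,fy=3))
E
```

```text
10.8333 [0.4819 0.0198 0.164 ] [ 0.1481  0.7567 -0.419 ]
delta cm [ 8.3974 -0.0037  0.1588] [314.7251 253.4579]
```

View pics/wrist8.png

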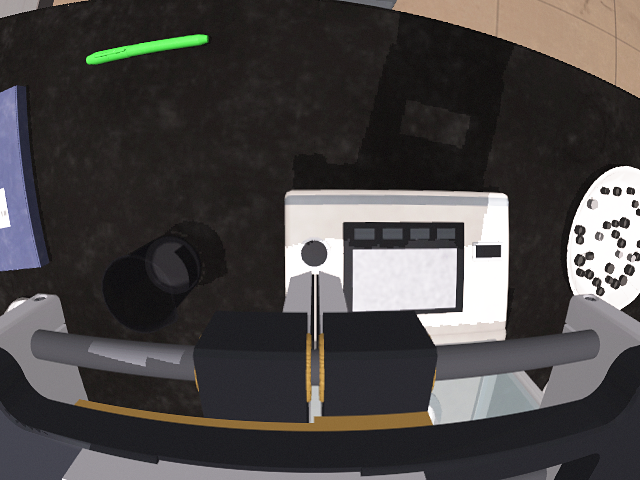

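View pics/scene8.png

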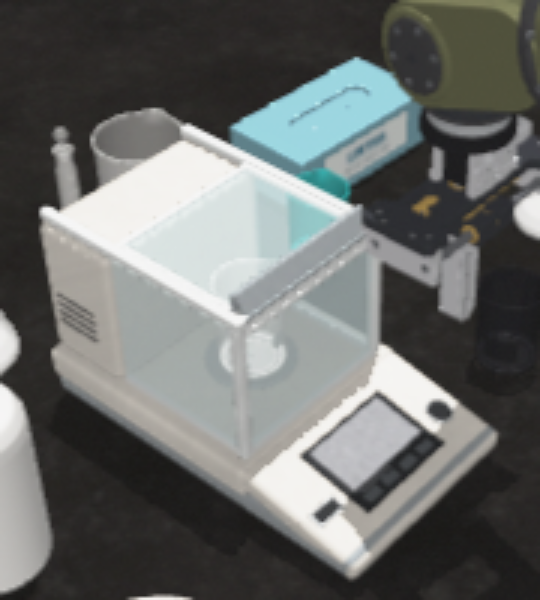

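The sensor shows at (314,253), as predicted, and the lid is at the front bar. I'll go down and hold.

play_rows --increments '[[[255,2.5,0,0.1,0],[255,2,0,0,0],[255,1.5,0,0,0],[255,1.2,0,0,0],[255,0.8,0,0,0],[255,0.3,0,0,0],[255,0,0,0,0],[255,0,0,0,0]]]'

```text
time_s: 11.6
ee_pos: [0.4854, 0.0199, 0.0855]
eef_rot: [-0.159, 1.569, -0.026]
force: [-0.0, -0.3, 0.1]
grip_width: 0.0004
```

```bash
python3 - <<'E'
from h import *
o,p,R=pose(); print(o["time_s"],p,o["force"])
b=np.array([np.cos(.139),np.sin(.139),0]); n=-np.sin(.22)*b+np.array([0,0,np.cos(.22)]); xx=np.cos(.22)*b+np.array([0,0,np.sin(.22)])
g=p-R[:,0]*.0188-np.array([.4955,.0205,.047]); print("sensor frame",g@xx,g@np.cross(n,xx),g@n)
a=ctrl.camera("wrist")[:,:,::-1]; cv2.imwrite("pics/wrist9.png",cv2.resize(a[120:370,180:520],None,fx=2,fy=2))
a=ctrl.camera("scene")[:,:,::-1]; cv2.imwrite("pics/scene9.png",cv2.resize(a[150:350,200:380],None,fx=3,fy=3))
E
```

```text
11.6 [0.4854 0.0199 0.0855] [-0.0469 -0.3455  0.0814]
sensor frame 0.002681183353326774 0.0008169559638508109 0.05814080021050286
```

View pics/scene9.png

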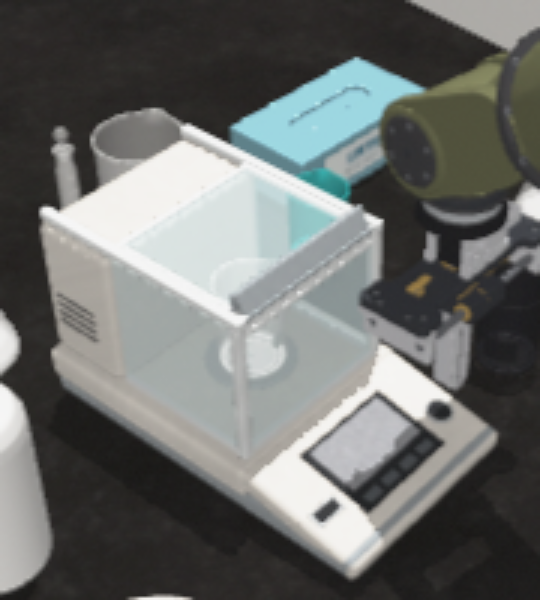

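View pics/wrist9.png

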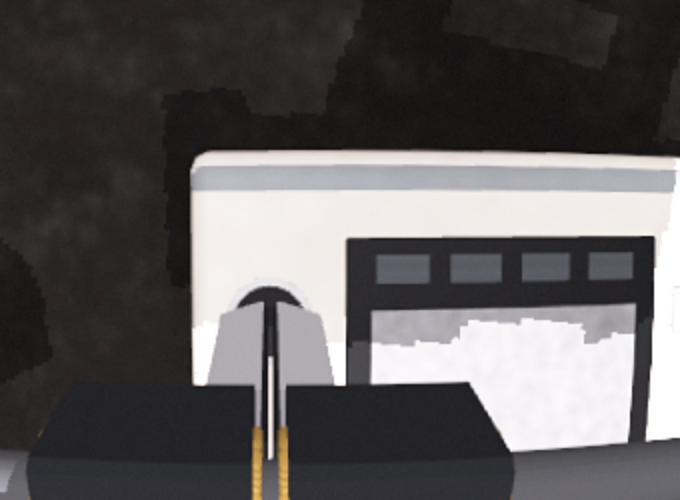

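play_rows --increments '[[[255,0.3,0,-0.1,0],[255,0.3,0,-0.1,0],[255,0,0,0,0],[255,0,0,0,0],[255,0,0,0,0],[255,0,0,0,0],[255,0,0,0,0],[255,0,0,0,0],[255,0,0,0,0],[255,0,0,0,0],[255,0,0,0,0],[255,0,0,0,0]]]'

```text
time_s: 12.7
ee_pos: [0.4829, 0.0196, 0.0785]
eef_rot: [-1.882, 1.571, -1.749]
force: [0.6, 0.7, 0.1]
grip_width: 0.0006
```

play_rows --increments '[[[255,0,0,0,0],[255,0,0,0,0],[255,0,0,0,0],[255,0,0,0,0],[255,0,0,0,0],[255,0,0,0,0],[255,0,0,0,0],[255,0,0,0,0],[255,0,0,0,0],[255,0,0,0,0],[255,0,0,0,0],[255,0,0,0,0]]]'

```text
time_s: 13.7
ee_pos: [0.4829, 0.0196, 0.0785]
eef_rot: [-3.096, 1.571, -2.962]
force: [0.9, 0.2, 0.8]
grip_width: 0.0003
```

play_rows --increments '[[[255,0,0,0,0],[255,0,0,0,0],[255,0,0,0,0],[255,0,0,0,0],[255,0,0,0,0],[255,0,0,0,0],[255,0,0,0,0],[255,0,0,0,0],[255,0,0,0,0],[255,0,0,0,0],[255,0,0,0,0],[255,0,0,0,0]]]'

```text
time_s: 14.7
ee_pos: [0.4829, 0.0197, 0.0784]
eef_rot: [1.183, 1.571, 1.316]
force: [0.3, -0.0, 0.4]
grip_width: 0.001
```

play_rows --increments '[[[255,0,0,0,0],[255,0,0,0,0],[255,0,0,0,0],[255,0,0,0,0],[255,-0.5,0,0,0],[255,-2,0,0,0],[255,-3,0,0,0],[255,-3,0,0,0],[255,-3,0,0,0],[255,-3,0,0,0],[255,-3,0,0,0],[255,-3,0,0,0]]]'

```text
time_s: 15.7
ee_pos: [0.4825, 0.0197, 0.2855]
eef_rot: [-0.05, 1.57, 0.083]
force: [-0.5, -0.4, -0.2]
grip_width: 0.0006
```

play_rows --increments '[[[255,0,-2.5,0,0],[255,0,-2.5,0,0],[255,0,-2.5,0,0],[255,0,-2.5,0,0],[255,0,-2.5,0,0],[255,0,0,0,0],[255,0,0,0,0],[255,0,0,0,0]]]'

```text
time_s: 16.37
ee_pos: [0.4994, -0.1038, 0.2836]
eef_rot: [1.067, 1.571, 1.2]
force: [-0.1, -0.2, 0.1]
grip_width: 0.0009
```

```bash
python3 - <<'E'
from h import *
o,p,R=pose(); print(o["time_s"],p,o["force"])
g=p-R[:,0]*.0188
for S in ([.4955,.0205,.047],[.4735,.174,.047]): print(np.linalg.norm(g-S))
for n in("scene","top"): cv2.imwrite(f"pics/{n}10.png",ctrl.camera(n)[:,:,::-1])
E
```

```text
16.3667 [ 0.4994 -0.1038  0.2836] [-0.0887 -0.1875  0.1329]
0.2840937030265233
0.37826532539232693
```

View pics/scene10.png

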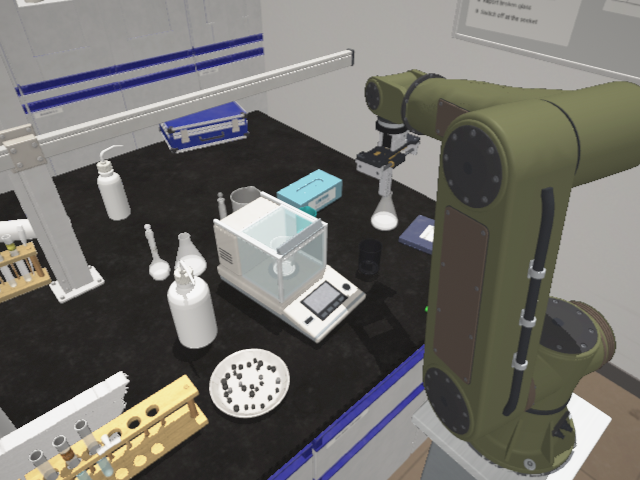

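View pics/top10.png

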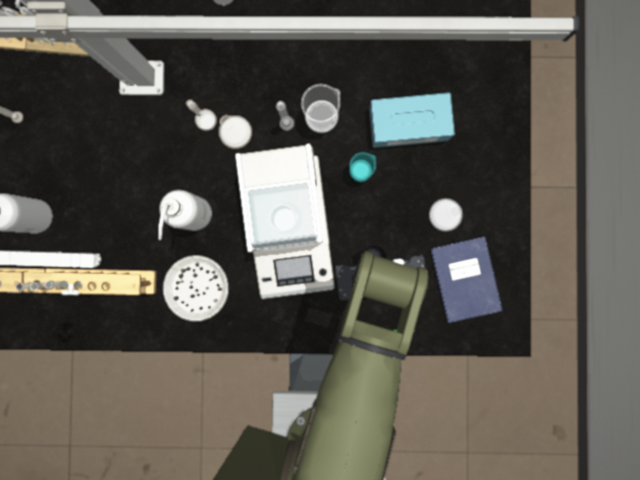

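The lid pull lies at the front edge of the chamber, around (285,243) in the top view. The beaker, bottle, dish, flask and book show where they were, and the hand is well clear.

```bash
python3 -c "
from station import ctrl
print(ctrl.hand_in())"
```

```text
the job is handed in; nothing more can be done
None
```

I shut the lid, held the closed fingertips over the tare sensor, drew the hand away and handed the job in. The run may still have failed on one check: the push at the lid's stop may have gone over the 35 N limit.

- **Lid:** I pushed the pull forward at about 30 mm/s or less, with 2–3 N, until it met its hard stop. I then queued one push step too many without reading the force first. The wrist sensor read 34 N in x, about 36 N in total, before I backed off. I can't tell whether the contact force with the balance passed 35 N. After I backed off, the lid stayed at the front bar, and it was still there in the last pictures.
- **Tare sensor:** I held the fingertips about 3 cm above the sensor for a little over 3 s. By my measurements the grasp point was within a few mm of the sensor's axis and about 5 cm above it. Wrist force stayed within its noise, about 1 N, so nothing suggests a touch, although that noise is larger than the 0.3 N limit.
- **At the end:** The grasp point was 0.28 m from the round sensor and 0.38 m from the oblong one. In the last pictures the small beaker and the things round the balance look unmoved, judged by eye. The clock read about 16.4 s of the 48 s allowed.

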